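# Clamp a disk drive with the T-key from the hook stand

### The job

Clamp the disk drive for opening: lift the T-handled key up and off the hooks of its stand, put its square socket fully down over the fixture's square spindle (feel for the angle at which it drops on), and turn it clockwise as far as it goes, so that the drive is gripped firmly between its pad and the fixed jaw. Leave the key standing upright on the spindle and let go of it. Do not drag or tip the stand, and do not disturb the drive in its nest or the screwdriver, dish and bottle on the bench.

Things in the scene. Friction and masses are not known exactly. Their poses are not given: they have to be found in the camera images.
- key: Steel T-key, 137 mm long, 0.4 kg, hanging upright, socket down. Origin: centre of the socket's mouth, z up the shank, y along the crossbar. Socket 34 mm square outside, z 0 to 26; its hole 24.8 mm square, 20 mm deep, chamfered, flats along x and y. Shank 19 mm round. Square head 26 x 26 mm (flats along x, y), z 83 to 137. Crossbar 12 mm round, 130 mm long, through the head at z 92.
- key_head (a point): Point on the key's axis at z 119 in the key's frame: middle of the free part of the square head (above the crossbar), the place to grip from above. Axes as the key.
- stand: Loose key stand, 1.8 kg: grey base 130 x 110 x 14 mm (x -53 to 77), a 16 mm post at x 62 up to z 156, and two prongs of 8 mm bar at y -31 and 31, reaching forward to -x. Origin: on the bench under the hanging key, z up.
- hook_seat (a point): Middle of the line on which the key's crossbar hangs in the dip of the stand's prongs (bar axis along y, at z 155). Axes as the stand. In front (-x) the prongs turn up: their ends are 18 mm higher than this point at x -20, so the bar must rise 25 mm or more before it comes off toward -x. Behind lies the post, at x 62.
- fixture: Clamping fixture bolted to the bench: dark steel base 206 x 130 x 16 mm, origin at the centre of its underside, z up, clamp axis x. Grey cam housing 60 x 66 mm at x -68, top at z 45, with the upright square spindle; then along x the moving jaw (face near x -10), the loose pad, the drive (nest floor at z 22) and the fixed jaw, x 72 to 89, top at z 36.
- spindle_top (a point): Centre of the top of the 22 mm square spindle, 22 mm tall, on its upright turning axis. Seated, the key's mouth is 20 mm below this point. The point does NOT turn with the spindle (axes as the fixture); the spindle's angle is not measured: its flats start 0 to 0.60 rad clockwise (from above) of the fixture's axes. The key drops on when within about 0.12 rad of the square.
- pad: Loose aluminium pressure pad, a bar 10 x 86 x 10 mm lying in the nest between the moving jaw and the drive; origin at the centre of its underside. The spindle turns stiffly (0.12 N m) clockwise to a stop 1.75 rad clockwise of the fixture's axes and stays where it is left; this drives the sprung jaw along the fixture's +x, which at the stop presses the pad on the drive with about 17 N.
- drive: Disk drive 70 x 100 x 7 mm, loose in the fixture's nest between the pad and the fixed jaw; origin at the centre of its underside, x along the fixture's x, z up.
- screwdriver: Screwdriver with a ribbed handle, 131 mm long, lying on the bench between the fixture and the stand. Bystander.
- dish: Small round screw dish, 56 mm across, 14 mm high. Bystander.
- bottle: Upright solvent bottle, 58 mm across, 121 mm tall, right behind the work. Bystander.
Things that resemble listed ones, but are neither listed nor needed, are in the scene too. What is shaped like the key but blue is not meant.

How it is judged:
On the way, in this order (a step that is already met when the one before it is completed fails the run):
1. the key is lifted clear of the hooks: its crossbar has come off the prongs and it touches the stand no more (horizontal distance between key and stand above 0.06 m and contact force between key and stand below 0.1 N and height (world z) of key above 0.05 m), for 0.1 s.
2. the socket sits fully down over the square spindle, the clamp not yet tight (horizontal distance between key and spindle_top below 0.004 m and z of key in the frame of spindle_top below -0.016 m and contact force between pad and drive below 5 N), for 0.2 s.
3. the key, still seated, has turned the spindle round so that the pad grips the drive (contact force between pad and drive above 9 N and horizontal distance between key and spindle_top below 0.005 m and z of key in the frame of spindle_top below -0.014 m), for 0.2 s.
At the end, for the whole second after the job is handed in: The pad presses on the drive with more than 9 N (about 17 N at the spindle's stop); the key stands upright (within 0.12 rad) and at rest on the spindle, its mouth within 5 mm of the spindle's axis and more than 16 mm below the spindle's top; the drive lies flat in its nest; the stand stands upright (contact force between pad and drive above 9 N and horizontal distance between key and spindle_top below 0.005 m and z of key in the frame of spindle_top below -0.016 m and angle between key's own z axis and vertical below 0.12 rad and linear speed of key below 0.02 m/s and z of drive in the frame of fixture between 0.019 and 0.025 m and angle between stand's own z axis and vertical below 0.05 rad); the robot touches nothing.
It fails at once if the stand is dragged more than 25 mm or tipped more than 0.25 rad (distance of stand from where it was at the start of the episode above 0.025 m or angle between stand's own z axis and vertical above 0.25 rad).
It fails at once if the drive is moved more than 10 mm from its place (distance of drive from where it was at the start of the episode above 0.01 m).
It fails at once if the screwdriver, dish or bottle is moved more than 30 mm (distance of any of screwdriver, dish, bottle from where it was at the start of the episode above 0.03 m).
It also fails if it takes over 54 s, if anything falls off the work surface, if the arm or the gripper's body presses on something with over 40 N, if the wrist force passes 120 N, or if a joint passes its speed limit or range.

### The arm

A 6-joint arm with a two-finger parallel gripper is mounted at the origin on a cart in front of the work surface, level with it; the furniture and walls round the work are solid. World frame = base frame: x ahead of the robot, y to its left, z up, the work surface at z = 0. Lengths are in m, angles in rad, forces in N, time in s.
With the tool pointing down it reaches from about 0.25 to 0.8 m from the base axis. Payload 8.5 kg.
Tool frame: the origin (TCP) lies at the very end of the fingers, on their centre line; the grasp point (between the pads) lies 19 mm behind it; z points along the fingers, y is the line along which they close (so a half turn about z gives the same grasp; the last joint's range is limited). The gripper opens to 85 mm and grips with 20 to 120 N. Pads are 22 mm wide; open, the fingers measure 114 mm over their backs; the gripper's body (76 mm by 85 mm) begins 54 mm behind the grasp point. The pads swing forward as they close: fully open they stand 13 mm farther back than shut.
Start: joints at [1.305, 0.238, -0.013, 1.319, 0, 1.571], TCP at [0.138, 0.507, 0.231] pointing down, gripper open.
Joint ranges: [-2.66, 2.66], [-1.03, 1.9], [-1.14, 1.46], [-1.82, 2.27], [-1.45, 1.34], [-3.14, 3.14]. Speed limits (rad/s): [2.22, 2.22, 2.79, 3.14, 3.14, 3.14].

### API

Orientations are given as [roll, pitch, yaw] about the fixed x, y, z axes, in that order (R = Rz(yaw) Ry(pitch) Rx(roll)).
In Python, from bench import env gives the robot as it stands.
- The arm moves only by the tool send_rows, never from a script. Its argument "plan" is a list of rows, each an object with "claw": the opening, from 0 (shut) to 1 (fully open); "slide": the shift along the tool's x, y, z scaled (see below), a list of three; "turn": the turn about the tool's z scaled (see below). A call has 1 to 8 rows; each row shifts and turns the commanded pose from where the row before left it, along the tool's axes as they then stand; what a row does not reach is not made up. The controller multiplies each number of a shift by 4 cm and each number of a turn by 5 degrees. A row lasts 1/12 s, in which the tool goes at most 41.7 mm and 7.16 degrees, less where a joint would pass 70% of its speed; a pose out of reach is approached as far as the arm can. A call with a number of a shift or a turn outside -1 to 1 is refused whole. A call with a gripper value outside its range is refused whole. The fingers move at their own pace and stop on an object; "force" is the grip in N (left out, the last holds). Time passes only in rows, so rows that do not move let the fingers close. It gives the time, the measured TCP pose, the force, the opening and the grip force at its end, in the units of the state.
- env.sense(): the state, without advancing time (a new reading comes with each control period).
- env.capture(name): name is "scene" or "top" or "wrist"; returns (picture, depth): 480x640x3 uint8, red, green, blue; 480x640 float32, m along the optical axis (not along the pixel's ray), 0 where there is no reading.
- env.get_calibration(name): a dict with "mtx" (3x3 intrinsics, pixels), "R" (3x3) and "t" (3): a world point X has camera coordinates R X + t. Camera axes: x right, y down, z forward; pixel columns grow to the right and rows downward; lengths in m; the calibration is good to about 2 mm. A picture is of the moment at which its call begins: read the wrist's pose just before it. get_calibration takes no time and is no camera call; for the wrist camera it gives the pose at the moment of the call.
- env.hand_in(): hands the job in; it is judged then, once.
The state is a dict: "clock": time; "joints": joint angles; "qd": joint speeds; "joint_efforts": joint torques, N m; "tool_pos": TCP position; "orientation": TCP orientation; "force": force on the tool from outside, world axes, zero at the start; "wrist_torque": the same for the moment, N m; "opening": finger opening in m; "finger_force": force on a finger pad.
Only numpy, scipy, OpenCV 4.12 (cv2) and the standard library are available. Lean on these libraries where they do the work, as an engineer would, in place of code of your own. Each camera call takes 0.05 s, during which the arm holds its last target. There are 200 camera calls.

## Working session

There is one attempt and no reset: what is moved stays moved. The work goes in short steps, Python scripts to look and compute and a tool call to move; the robot and the scene stay as the last step left them, time stands still between calls to the robot, and variables do not carry over. Pictures are saved under pics/ and viewed, at most 10 in all, crops included, and the job is handed in when it is done.

Besides the shell and the picture viewer there is one more tool, called after "Emit:" by a JSON object that holds its "method" and its "body". send_rows: Moves the arm, as the interface text tells. Its arguments: {"type":"object","properties":{"plan":{"type":"array","items":{"type":"object","properties":{"claw":{"type":"number"},"slide":{"type":"array","items":{"type":"number","minimum":-1,"maximum":1}},"turn":{"type":"number","minimum":-1,"maximum":1}}}},"force":{"type":"number"}},"required":["plan"]}

```bash
mkdir -p pics
python3 - <<'E'
from bench import env
import cv2,numpy as np
s=env.sense();print(s)
for n in("scene","top"):
    p,d=env.capture(n);cv2.imwrite(f"pics/{n}0.png",p[:,:,::-1]);np.save(f"{n}0.npy",d)
    c=env.get_calibration(n);print(n,c);np.savez(f"{n}cal.npz",**c)
E
```

```text
{'clock': 0.0, 'joints': array([ 1.30500148e+00,  2.38757924e-01, -1.42285028e-02,  1.31918218e+00,
       -9.86011217e-06,  1.57080083e+00]), 'qd': array([-0.00019716, -0.0010441 , -0.00026842, -0.000403  , -0.00086548,
        0.00036866]), 'joint_efforts': array([-3.24005905e-04, -5.38766885e+01,  3.46439838e+01,  1.82172301e-02,
       -1.03133330e-04,  1.22741096e-05]), 'tool_pos': array([0.13780411, 0.5061818 , 0.23069963]), 'orientation': array([-3.14022038e+00,  9.86627731e-06,  2.87579332e+00]), 'force': array([-0.60829165,  0.38131599,  0.114701  ]), 'wrist_torque': array([-0.00782214, -0.00159372,  0.00403996]), 'finger_force': 0.0, 'opening': 0.0855439469469648}
scene {'mtx': array([[437.6624797 ,   0.        , 322.48934203],
       [  0.        , 437.6624797 , 233.29875793],
       [  0.        ,   0.        ,   1.        ]]), 'R': array([[ 0.77856512, -0.62745334, -0.01177506],
       [-0.46965043, -0.5701076 , -0.67409628],
       [ 0.41625092,  0.53035801, -0.73854963]]), 't': array([-0.37442719,  0.35808559,  1.07263756])}
top {'mtx': array([[521.30717148,   0.        , 322.29591435],
       [  0.        , 521.30717148, 246.71540603],
       [  0.        ,   0.        ,   1.        ]]), 'R': array([[-0.02762801, -0.99960232, -0.00564843],
       [-0.98875533,  0.02815811, -0.14686733],
       [ 0.14696798,  0.00152727, -0.98914007]]), 't': array([0.04906999, 0.53723534, 1.36037025])}
```

View pics/scene0.png

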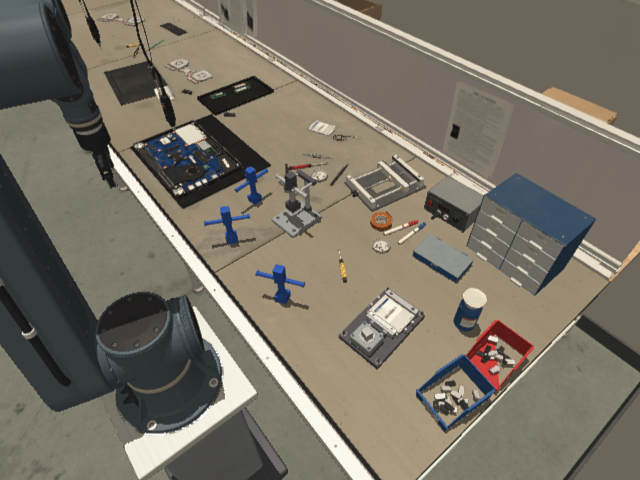

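View pics/top0.png

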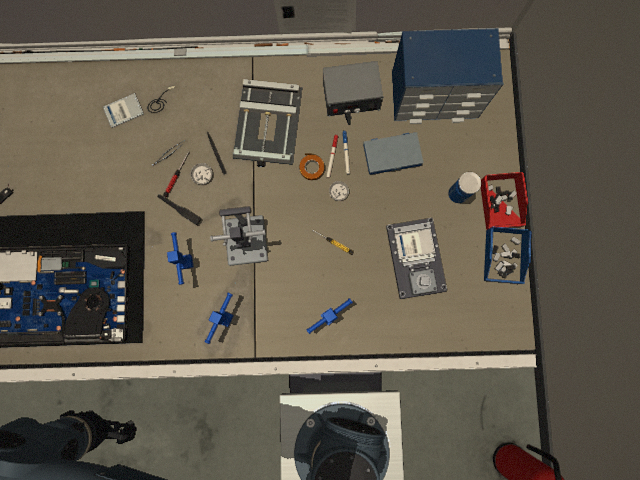

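The steel key hangs on the grey stand at scene (295,195), top (240,235). The three blue T-keys at top (180,258), (222,318) and (330,316) are decoys. The fixture is at top (415,258) and scene (380,325), with its spindle at top (424,281). I'll confirm with enlarged crops.

Run:
```python
import cv2,numpy as np
t=cv2.imread("pics/top0.png");s=cv2.imread("pics/scene0.png")
def cr(im,x,y,w,h,k):return cv2.resize(im[y:y+h,x:x+w],None,fx=k,fy=k,interpolation=cv2.INTER_CUBIC)
a=np.hstack([cr(t,205,195,80,80,5),cr(t,380,215,80,80,5)])
b=np.hstack([cr(s,265,155,66,50,6)[:200*6//6*1+100],cr(s,335,285,66,50,6)])[:, :800] if 0 else None
cv2.imwrite("pics/c1.png",a)
b=np.hstack([cr(s,260,155,80,80,5),cr(s,335,285,80,80,5)]);cv2.imwrite("pics/c2.png",b)
```

```text
(no output)
```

View pics/c1.png

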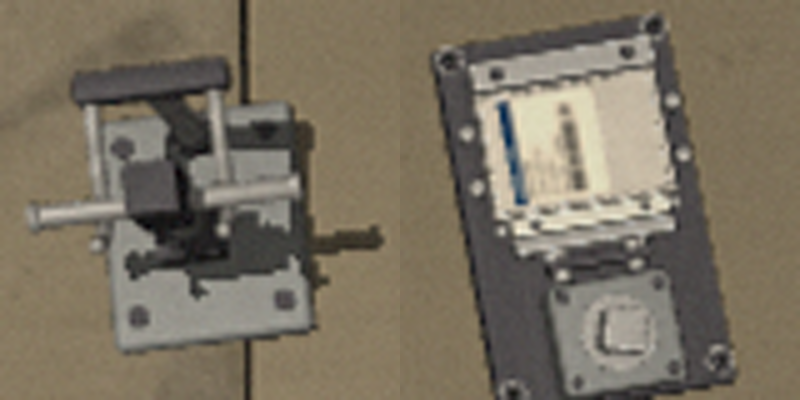

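View pics/c2.png

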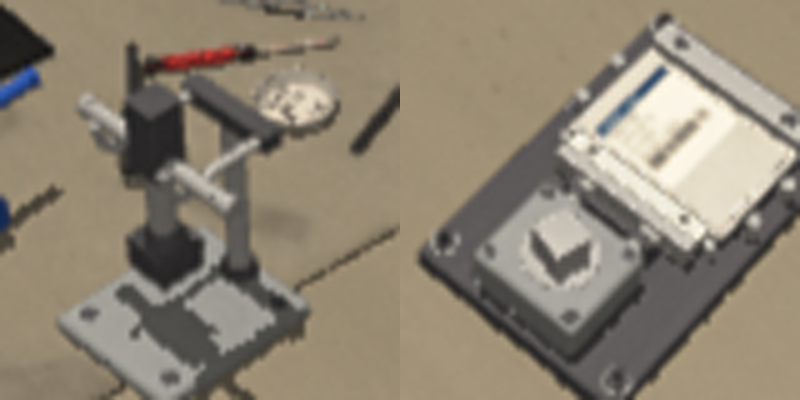

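The crops confirm the target: a grey and dark steel T-key on the prongs, head at crop (150,180), bar ends (32,217) and (298,187), open side toward the robot. The spindle top is at about (630,328) in the right panel, turned only slightly from the fixture's axes.

```bash
cat > h.py <<'E'
import numpy as np
def ray(c,u,v):
    d=c["R"].T@np.linalg.inv(c["mtx"])@np.array([u,v,1.]);return -c["R"].T@c["t"],d
def atz(c,u,v,z):
    o,d=ray(c,u,v);return o+d*(z-o[2])/d[2]
def dep(c,u,v,D):
    o,d=ray(c,u,v);return o+d*D
def tri(a,b):
    (o1,d1),(o2,d2)=a,b
    s=np.linalg.lstsq(np.c_[d1,-d2],o2-o1,rcond=None)[0]
    p,q=o1+s[0]*d1,o2+s[1]*d2;return (p+q)/2,np.linalg.norm(p-q)
E
python3 - <<'E'
from h import *
np.set_printoptions(precision=4,suppress=True)
T=np.load("topcal.npz");S=np.load("scenecal.npz");T={k:T[k] for k in T};S={k:S[k] for k in S}
D=np.load("top0.npy");DS=np.load("scene0.npy")
print("cams",-T["R"].T@T["t"],-S["R"].T@S["t"])
A=lambda x,y:(205+x/5-.4,195+y/5-.4)
B=lambda x,y:(380+(x-400)/5-.4,215+y/5-.4)
SA=lambda x,y:(260+x/5-.4,155+y/5-.4)
SB=lambda x,y:(335+(x-400)/5-.4,285+y/5-.4)
for n,p,z in [("barL",A(32,217),.155),("barR",A(298,187),.155)]:print(n,atz(T,*p,z))
def dd(c,p,D):return dep(c,*p,D[int(round(p[1])),int(round(p[0]))])
for n,p in [("headtop",A(150,180)),("barLd",A(40,216)),("barRd",A(290,188)),("base",A(240,310)),("sptop",B(628,325)),("house",B(580,300)),("base",B(700,340))]:print(n,dd(T,p,D))
for n,p in [("headtopS",SA(155,102)),("sptopS",SB(565,235))]:print(n,dd(S,p,DS))
print("tri bar ends",tri(ray(T,*A(32,217)),ray(S,*SA(88,102))),tri(ray(T,*A(298,187)),ray(S,*SA(232,203))))
print("tri sptop",tri(ray(T,*B(628,328)),ray(S,*SB(563,235))))
f=[atz(T,*B(*p),.016) for p in [(450,60),(655,25),(512,392),(720,358)]];print(np.array(f),np.mean(f,0))
m=(f[0]+f[1]-f[2]-f[3]);print("fix yaw",np.arctan2(m[1],m[0]))
for n,p in [("jaw",B(480,75)),("jaw2",B(670,55))]:print(n,atz(T,*p,.036))
for n,p in [("bottle",(465,187)),("sd1",(313,231)),("sd2",(353,253))]:print(n,atz(T,*p,.0))
from bench import env
c=env.get_calibration("wrist");s=env.sense();C=-c["R"].T@c["t"]
print("wrist cam",C,c["R"],c["mtx"],s["tool_pos"])
E
```

```text
cams [0.3326 0.0318 1.4248] [ 0.0132 -0.5997  1.0292]
barL [0.5509 0.3082 0.155 ]
barR [0.5622 0.1765 0.155 ]
headtop [0.5603 0.2428 0.1954]
barLd [0.5499 0.3025 0.163 ]
barRd [0.5608 0.1798 0.1602]
base [0.5205 0.2251 0.0133]
sptop [ 0.4397 -0.2307  0.072 ]
house [ 0.4559 -0.2114  0.0442]
base [ 0.4349 -0.2799  0.0165]
headtopS [0.5543 0.2362 0.1986]
sptopS [ 0.4347 -0.2357  0.0685]
tri bar ends (array([0.5515, 0.3084, 0.1533]), np.float64(0.0007611445312508381)) (array([0.5624, 0.1761, 0.1562]), np.float64(0.0010081503710429982))
tri sptop (array([ 0.4383, -0.2324,  0.0604]), np.float64(0.0017904264394851626))
[[ 0.5925 -0.1523  0.016 ]
 [ 0.6088 -0.2658  0.016 ]
 [ 0.4098 -0.1772  0.016 ]
 [ 0.425  -0.2902  0.016 ]] [ 0.509  -0.2213  0.016 ]
fix yaw 0.13365315528960678
jaw [ 0.5801 -0.1655  0.036 ]
jaw2 [ 0.5881 -0.2687  0.036 ]
bottle [ 0.7023 -0.371   0.    ]
sd1 [0.5891 0.0586 0.    ]
sd2 [ 0.5244 -0.0501  0.    ]
wrist cam [0.0588 0.527  0.3733] [[ 0.2626  0.9649  0.0002]
 [ 0.9151 -0.2491  0.3172]
 [ 0.3061 -0.0831 -0.9484]] [[380.4425   0.     323.6457]
 [  0.     380.4425 239.7589]
 [  0.       0.       1.    ]] [0.1378 0.5062 0.2307]
```

Emit:
{"method": "send_rows", "body": {"plan": [{"claw": 0.75,"slide": [-0.3,-0.1,-0.8],"turn": 0},{"claw": 0.75,"slide": [-0.8,-0.25,-0.7],"turn": 0},{"claw": 0.75,"slide": [-0.9,-0.25,-0.5],"turn": 0},{"claw": 0.75,"slide": [-0.9,-0.25,-0.3],"turn": 0},{"claw": 0.75,"slide": [-0.9,-0.25,-0.2],"turn": 0},{"claw": 0.75,"slide": [-0.9,-0.3,0],"turn": 0},{"claw": 0.75,"slide": [-0.9,-0.3,0],"turn": 0},{"claw": 0.75,"slide": [-0.9,-0.3,0],"turn": 0}]}}

```text
clock: 0.77
tool_pos: [0.3672, 0.3609, 0.3296]
orientation: [-3.142, -0.0, 2.876]
force: [0.1, 0.4, 0.9]
opening: 0.0636
finger_force: 0.0
```

Emit:
{"method": "send_rows", "body": {"plan": [{"claw": 0.75,"slide": [-0.9,-0.3,0],"turn": 0},{"claw": 0.75,"slide": [-0.9,-0.3,0],"turn": 0},{"claw": 0.75,"slide": [-0.9,-0.3,0],"turn": 0},{"claw": 0.75,"slide": [-0.9,-0.3,0],"turn": 0},{"claw": 0.75,"slide": [-0.9,-0.3,0],"turn": -1},{"claw": 0.75,"slide": [-0.5,-0.3,0],"turn": -1},{"claw": 0.75,"slide": [-0.2,-0.1,0],"turn": -1},{"claw": 0.75,"slide": [0,0,0],"turn": -1}]}}

```text
clock: 1.43
tool_pos: [0.5508, 0.235, 0.3284]
orientation: [-3.141, -0.001, -3.057]
force: [0.0, -0.1, 0.3]
opening: 0.0642
finger_force: 0.0
```

Run:
```python
from bench import env
import cv2,numpy as np
s=env.sense();print(s["clock"],s["tool_pos"],s["orientation"],s["joints"],s["force"],s["opening"])
c=env.get_calibration("wrist");np.savez("w1.npz",**c)
p,d=env.capture("wrist");np.save("w1d.npy",d);cv2.imwrite("pics/w1.png",p[:,:,::-1])
```

```text
1.4333 [0.55084849 0.23504797 0.32841234] [-3.14062517e+00 -1.38166999e-03 -3.05699512e+00] [ 4.03559757e-01  3.66534918e-01  4.15934168e-01  1.62181094e+00
 -4.85418396e-04  3.18961947e-01] [ 0.03585857 -0.0805455   0.25238324] 0.06420475717421825
```

View pics/w1.png

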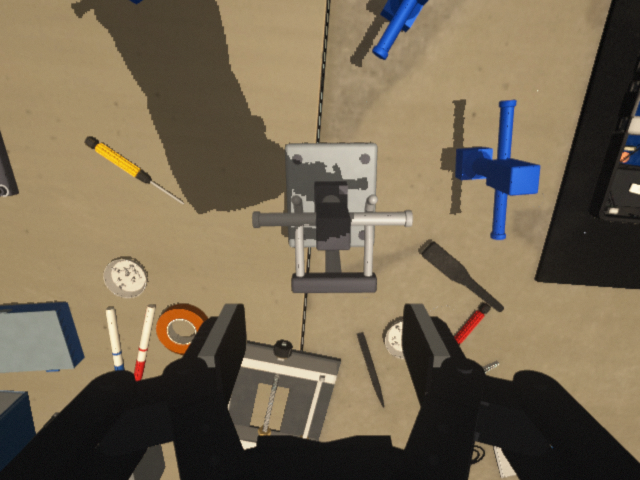

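The view shows the steel key: bar ends at (254,219) and (411,218), head top face centred near (333,231). The camera looks forward and the stand's post is at the far side.

Run:
```python
from h import *
np.set_printoptions(precision=4,suppress=True)
W=dict(np.load("w1.npz"));D=np.load("w1d.npy");T=dict(np.load("topcal.npz"))
d=lambda u,v:dep(W,u,v,D[v,u])
print("head",d(333,231),D[225:245:5,333]);print("bar",d(262,219),d(404,218),d(290,219),d(370,219))
A=lambda x,y:(205+x/5-.4,195+y/5-.4)
L,R=tri(ray(W,411.5,218),ray(T,*A(32,217))),tri(ray(W,253,219),ray(T,*A(298,187)));print(L,R)
print(atz(W,411.5,218,.155),atz(W,253,219,.155),atz(W,333,231,.2))
# head top face by height
m=[]
for v in range(170,270):
  for u in range(295,370):
    if D[v,u]>0:
      p=d(u,v)
      if p[2]>.190: m.append(p)
m=np.array(m);print(len(m),m.mean(0),m.min(0),m.max(0),np.median(m[:,2]))
import cv2
r=cv2.minAreaRect(m[:,:2].astype(np.float32)*1000);print(r)
```

```text
head [0.5521 0.2416 0.1996] [0.2837 0.2829 0.2853 0.    ]
bar [0.5586 0.1829 0.1604] [0.5477 0.3026 0.1597] [0.5565 0.2065 0.1606] [0.5508 0.2739 0.1605]
(array([0.5528, 0.3128, 0.1397]), np.float64(0.002897496925584875)) (array([0.5603, 0.1756, 0.1599]), np.float64(0.002027378871021778))
[0.5484 0.3101 0.155 ] [0.5608 0.1744 0.155 ] [0.552  0.2416 0.2   ]
1201 [0.5529 0.2415 0.1991] [0.5403 0.2281 0.19  ] [0.5678 0.255  0.2021] 0.19946784565905507
((553.97900390625, 241.8424835205078), (25.752721786499023, 25.679920196533203), 4.869935989379883)
```

Emit:
{"method": "send_rows", "body": {"plan": [{"claw": 0.75,"slide": [-0.1,0.17,0.8],"turn": 0},{"claw": 0.75,"slide": [0,0,1],"turn": 0},{"claw": 0.75,"slide": [0,0,1],"turn": 0},{"claw": 0.75,"slide": [0,0,0.8],"turn": 0},{"claw": 0.75,"slide": [0,0,0.3],"turn": 0},{"claw": 0.75,"slide": [0,0,0],"turn": 0}]}}

```text
clock: 1.98
tool_pos: [0.55, 0.2434, 0.1698]
orientation: [-3.139, -0.006, -3.06]
force: [-0.1, -0.0, 0.1]
opening: 0.0638
finger_force: 0.0
```

Emit:
{"method": "send_rows", "body": {"plan": [{"claw": 0.75,"slide": [-0.08,-0.03,0.05],"turn": 0},{"claw": 0.75,"slide": [0,0,0],"turn": 0},{"claw": 0.75,"slide": [0,0,0],"turn": 0}]}}

```text
clock: 2.23
tool_pos: [0.5567, 0.2435, 0.1732]
orientation: [3.141, 0.002, -3.059]
force: [-0.7, 0.4, -0.8]
opening: 0.0642
finger_force: 0.0
```

Emit:
{"method": "send_rows", "body": {"plan": [{"claw": 0.75,"slide": [0.05,-0.03,0.13],"turn": 0},{"claw": 0.75,"slide": [0,0,0],"turn": 0},{"claw": 0.75,"slide": [0,0,0],"turn": 0}]}}

```text
clock: 2.48
tool_pos: [0.5537, 0.2417, 0.1667]
orientation: [-3.142, 0.0, -3.059]
force: [0.5, -0.5, 0.2]
opening: 0.0642
finger_force: 0.0
```

Emit:
{"method": "send_rows", "body": {"force": 70, "plan": [{"claw": 0.3,"slide": [0,0,0],"turn": 0},{"claw": 0.2,"slide": [0,0,0],"turn": 0},{"claw": 0.1,"slide": [0,0,0],"turn": 0},{"claw": 0,"slide": [0,0,0],"turn": 0},{"claw": 0,"slide": [0,0,0],"turn": 0},{"claw": 0,"slide": [0,0,0],"turn": 0},{"claw": 0,"slide": [0,0,0],"turn": 0}]}}

```text
clock: 3.07
tool_pos: [0.5541, 0.2419, 0.1668]
orientation: [3.141, 0.001, -3.058]
force: [1.1, 1.3, 2.8]
opening: 0.0252
finger_force: 68.5
```

Emit:
{"method": "send_rows", "body": {"plan": [{"claw": 0,"slide": [0,0,-0.2],"turn": 0},{"claw": 0,"slide": [0,0,-0.4],"turn": 0},{"claw": 0,"slide": [0,0,-0.6],"turn": 0},{"claw": 0,"slide": [0,0,-0.6],"turn": 0},{"claw": 0,"slide": [0,0,-0.4],"turn": 0},{"claw": 0,"slide": [0,0,0],"turn": 0}]}}

```text
clock: 3.57
tool_pos: [0.5546, 0.2421, 0.2577]
orientation: [3.141, 0.004, -3.058]
force: [0.7, 0.2, -3.8]
opening: 0.025
finger_force: 69.4
```

Emit:
{"method": "send_rows", "body": {"plan": [{"claw": 0,"slide": [0,0,-0.6],"turn": 0},{"claw": 0,"slide": [0.1,-0.1,-0.5],"turn": 0},{"claw": 0,"slide": [0.4,-0.3,0],"turn": 0},{"claw": 0,"slide": [0.4,-0.6,0],"turn": 0},{"claw": 0,"slide": [0.4,-0.8,0],"turn": 0},{"claw": 0,"slide": [0.4,-0.8,0],"turn": 0},{"claw": 0,"slide": [0.4,-0.8,0],"turn": 0},{"claw": 0,"slide": [0.4,-0.8,0],"turn": 0}]}}

```text
clock: 4.23
tool_pos: [0.4664, 0.0647, 0.297]
orientation: [-3.141, -0.003, -3.058]
force: [1.0, -0.5, -4.1]
opening: 0.0256
finger_force: 70.2
```

Emit:
{"method": "send_rows", "body": {"plan": [{"claw": 0,"slide": [0.4,-0.8,0],"turn": 0},{"claw": 0,"slide": [0.4,-0.8,0],"turn": 0},{"claw": 0,"slide": [0.3,-0.8,0],"turn": 0},{"claw": 0,"slide": [0.2,-0.8,0],"turn": 0},{"claw": 0,"slide": [0,-0.7,0],"turn": 0},{"claw": 0,"slide": [0,-0.3,0],"turn": 0},{"claw": 0,"slide": [0,0,0],"turn": 0},{"claw": 0,"slide": [0,0,0],"turn": 0}]}}

```text
clock: 4.9
tool_pos: [0.4295, -0.1061, 0.2973]
orientation: [3.141, -0.002, -3.06]
force: [-0.2, 0.3, -6.0]
opening: 0.0251
finger_force: 70.4
```

Run:
```python
from bench import env
import cv2,numpy as np
s=env.sense();print(s["clock"],s["tool_pos"],s["orientation"],s["joints"],s["force"],s["opening"])
c=env.get_calibration("wrist");np.savez("w2.npz",**c)
p,d=env.capture("wrist");np.save("w2d.npy",d);cv2.imwrite("pics/w2.png",p[:,:,::-1])
```

```text
4.9 [ 0.42953221 -0.10606361  0.29732518] [ 3.14071381e+00 -2.23336566e-03 -3.06034079e+00] [-2.42171082e-01  8.24827439e-02 -3.75685076e-02  1.45314196e+00
  1.23481933e-04 -3.23422116e-01] [-0.15546526  0.30666817 -6.0179109 ] 0.025137543975537475
```

View pics/w2.png

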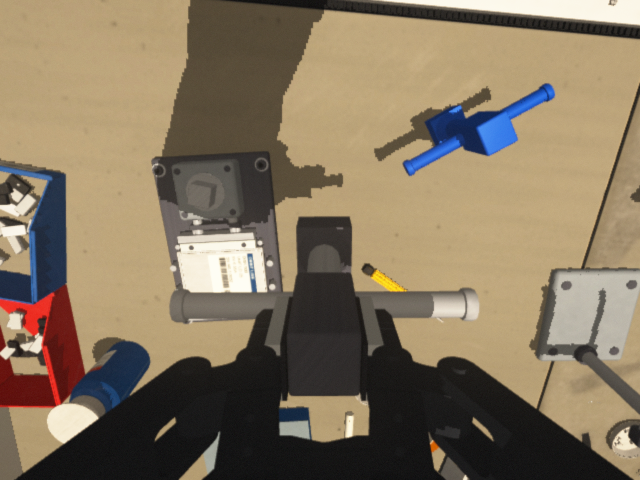

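The key hangs upright in the grip. The spindle is at about (205,193), in shadow, so I'll enlarge it and use depth too.

Run:
```python
from h import *
import cv2
np.set_printoptions(precision=4,suppress=True)
W=dict(np.load("w2.npz"));D=np.load("w2d.npy")
m=[];hs=[]
for v in range(155,225):
  for u in range(170,245):
    if D[v,u]>0:
      p=dep(W,u,v,D[v,u])
      if p[2]>.060: m.append([*p,u,v])
      elif .042<p[2]<.050: hs.append(p)
m=np.array(m);hs=np.array(hs);print(len(m),m.mean(0),np.median(m[:,2]))
print(cv2.minAreaRect(m[:,:2].astype(np.float32)*1000));print("house",cv2.minAreaRect(hs[:,:2].astype(np.float32)*1000),np.median(hs[:,2]))
im=cv2.imread("pics/w2.png")[140:240,145:275]
im=cv2.convertScaleAbs(cv2.resize(im,None,fx=6,fy=6,interpolation=cv2.INTER_CUBIC),alpha=2.2);cv2.imwrite("pics/w2c.png",im)
```

```text
533 [  0.435   -0.2296   0.0663 199.6041 194.8612] 0.06656678714789044
((435.6060485839844, -230.4049072265625), (22.545673370361328, 22.118392944335938), 81.67514038085938)
house ((435.4612121582031, -229.86073303222656), (59.716461181640625, 65.23490142822266), 8.030141830444336) 0.04483831101316249
```

View pics/w2c.png

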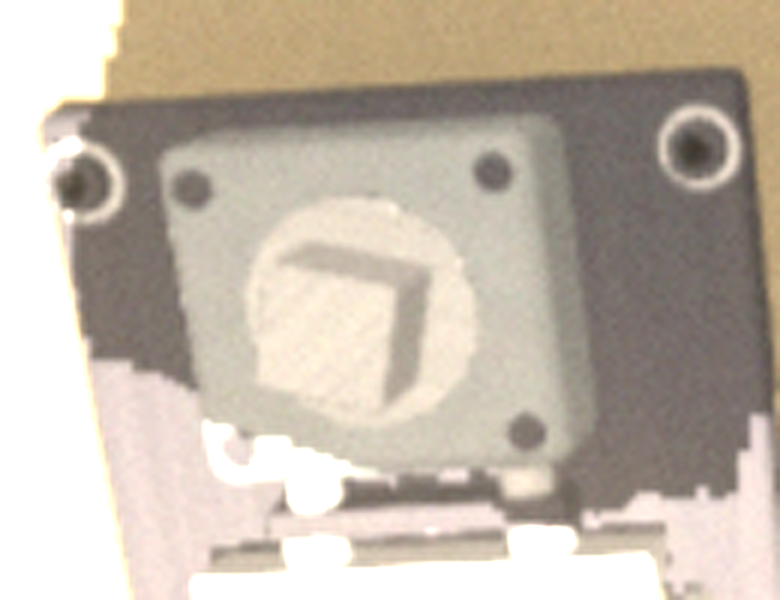

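Spindle flats lie at about -0.14 rad in world, that is about 0.28 rad clockwise of the fixture, centred at (0.4356,-0.230). I'll move above it and turn clockwise about 0.21 rad.

Emit:
{"method": "send_rows", "body": {"plan": [{"claw": 0,"slide": [0.1,-0.4,0],"turn": 0},{"claw": 0,"slide": [0,-0.7,0],"turn": 0},{"claw": 0,"slide": [0,-0.8,0],"turn": 0},{"claw": 0,"slide": [0,-0.7,0],"turn": 0},{"claw": 0,"slide": [0,-0.5,0.2],"turn": 0.5},{"claw": 0,"slide": [0,0,0.6],"turn": 1},{"claw": 0,"slide": [0,0,0.6],"turn": 0.9},{"claw": 0,"slide": [0,0,0.6],"turn": 0}]}}

```text
clock: 5.62
tool_pos: [0.4367, -0.2288, 0.2171]
orientation: [3.141, -0.0, 3.011]
force: [-0.3, 0.8, -5.1]
opening: 0.0247
finger_force: 71.0
```

Emit:
{"method": "send_rows", "body": {"plan": [{"claw": 0,"slide": [0,0,0.4],"turn": 0},{"claw": 0,"slide": [0,0,0.2],"turn": 0},{"claw": 0,"slide": [0,0,0],"turn": 0},{"claw": 0,"slide": [0,0,0],"turn": 0}]}}

```text
clock: 5.95
tool_pos: [0.4369, -0.2289, 0.1948]
orientation: [3.141, -0.0, 3.017]
force: [1.3, -0.0, -4.3]
opening: 0.0248
finger_force: 70.8
```

Emit:
{"method": "send_rows", "body": {"plan": [{"claw": 0,"slide": [0.03,-0.035,0.25],"turn": 0},{"claw": 0,"slide": [0,0,0.2],"turn": 0},{"claw": 0,"slide": [0,0,0],"turn": 0},{"claw": 0,"slide": [0,0,0],"turn": 0}]}}

```text
clock: 6.28
tool_pos: [0.4353, -0.2307, 0.1769]
orientation: [-3.142, 0.0, 3.016]
force: [-0.1, 0.1, -3.8]
opening: 0.0252
finger_force: 70.7
```

Emit:
{"method": "send_rows", "body": {"plan": [{"claw": 0,"slide": [0,0,0.08],"turn": 0},{"claw": 0,"slide": [0,0,0.07],"turn": 0},{"claw": 0,"slide": [0,0,0.07],"turn": 0},{"claw": 0,"slide": [0,0,0],"turn": 0}]}}

```text
clock: 6.62
tool_pos: [0.435, -0.2308, 0.1672]
orientation: [3.141, -0.001, 3.015]
force: [0.5, -1.2, -4.2]
opening: 0.025
finger_force: 70.9
```

Emit:
{"method": "send_rows", "body": {"plan": [{"claw": 0,"slide": [0,0,0.07],"turn": 0},{"claw": 0,"slide": [0,0,0.07],"turn": 0},{"claw": 0,"slide": [0,0,0],"turn": 0}]}}

```text
clock: 6.87
tool_pos: [0.435, -0.2308, 0.1616]
orientation: [3.141, -0.001, 3.015]
force: [-0.4, 0.4, -4.3]
opening: 0.0251
finger_force: 70.9
```

Emit:
{"method": "send_rows", "body": {"plan": [{"claw": 0,"slide": [0,0,0.07],"turn": 0},{"claw": 0,"slide": [0,0,0.07],"turn": 0},{"claw": 0,"slide": [0,0,0],"turn": 0}]}}

```text
clock: 7.12
tool_pos: [0.435, -0.2307, 0.1559]
orientation: [3.141, -0.001, 3.015]
force: [-0.6, 0.3, -5.1]
opening: 0.0248
finger_force: 70.9
```

Emit:
{"method": "send_rows", "body": {"plan": [{"claw": 0,"slide": [0,0,0.06],"turn": 0},{"claw": 0,"slide": [0,0,0.06],"turn": 0},{"claw": 0,"slide": [0,0,0],"turn": 0},{"claw": 0,"slide": [0,0,0],"turn": 0}]}}

```text
clock: 7.45
tool_pos: [0.4351, -0.2308, 0.1516]
orientation: [3.142, -0.0, 3.015]
force: [0.0, 0.1, -4.4]
opening: 0.025
finger_force: 71.2
```

Emit:
{"method": "send_rows", "body": {"plan": [{"claw": 0,"slide": [0,0,0.04],"turn": 0},{"claw": 0,"slide": [0,0,0.02],"turn": 0},{"claw": 0,"slide": [0,0,0],"turn": 0},{"claw": 0,"slide": [0,0,0],"turn": 0}]}}

```text
clock: 7.78
tool_pos: [0.4357, -0.2311, 0.151]
orientation: [-3.141, 0.002, 3.015]
force: [-3.8, 1.9, 12.4]
opening: 0.0249
finger_force: 73.4
```

Emit:
{"method": "send_rows", "body": {"plan": [{"claw": 0,"slide": [0,0,-0.03],"turn": 0},{"claw": 0,"slide": [0,0,0],"turn": 0.4},{"claw": 0,"slide": [0,0,0],"turn": 0.7},{"claw": 0,"slide": [0,0,0],"turn": 0.8},{"claw": 0,"slide": [0,0,0],"turn": 0.8},{"claw": 0,"slide": [0,0,0],"turn": 0.8},{"claw": 0,"slide": [0,0,0],"turn": 0.5},{"claw": 0,"slide": [0,0,0],"turn": 0}]}}

```text
clock: 8.45
tool_pos: [0.4354, -0.2304, 0.1511]
orientation: [3.141, 0.0, 2.665]
force: [-1.9, 5.2, 5.5]
opening: 0.0251
finger_force: 72.3
```

```bash
python3 -c "
from bench import env
s=env.sense();print(s['wrist_torque'],s['joints'],s['tool_pos'],s['orientation'])"
```

```text
[1.20358185 0.44153909 0.01572647] [-4.87363897e-01  2.24723137e-01 -2.43328232e-01  1.10238601e+00
  1.08392827e-03 -1.05001140e-02] [ 0.43538365 -0.23037993  0.15107405] [3.14051255e+00 3.70304297e-04 2.66472886e+00]
```

Emit:
{"method": "send_rows", "body": {"plan": [{"claw": 0,"slide": [0,0,0],"turn": 0.5},{"claw": 0,"slide": [0,0,0],"turn": 0.8},{"claw": 0,"slide": [0,0,0],"turn": 0.9},{"claw": 0,"slide": [0,0,0],"turn": 0.9},{"claw": 0,"slide": [0,0,0],"turn": 0.9},{"claw": 0,"slide": [0,0,0],"turn": 0.9},{"claw": 0,"slide": [0,0,0],"turn": 0.9},{"claw": 0,"slide": [0,0,0],"turn": 0.7}]}}

```text
clock: 9.12
tool_pos: [0.4356, -0.2302, 0.1511]
orientation: [3.14, -0.0, 2.098]
force: [-0.3, 5.4, 5.7]
opening: 0.0255
finger_force: 72.4
```

Emit:
{"method": "send_rows", "body": {"plan": [{"claw": 0,"slide": [0,0,0],"turn": 0.8},{"claw": 0,"slide": [0,0,0],"turn": 0.8},{"claw": 0,"slide": [0,0,0],"turn": 0.8},{"claw": 0,"slide": [0,0,0],"turn": 0.8},{"claw": 0,"slide": [0,0,0],"turn": 0.8},{"claw": 0,"slide": [0,0,0],"turn": 0.8},{"claw": 0,"slide": [0,0,0],"turn": 0},{"claw": 0,"slide": [0,0,0],"turn": 0}]}}

```text
clock: 9.78
tool_pos: [0.4358, -0.2301, 0.1511]
orientation: [3.14, -0.001, 1.682]
force: [0.9, 5.4, 5.2]
opening: 0.0252
finger_force: 72.3
```

```bash
python3 -c "
from bench import env
s=env.sense();print(s['wrist_torque'],s['joints'],s['tool_pos'],s['orientation'],s['force'])"
```

```text
[ 1.73070284 -0.05574802 -0.01220352] [-0.48704683  0.22477515 -0.24319565  1.10203351  0.00217145  0.97230406] [ 0.43582023 -0.23005686  0.15109747] [ 3.13971490e+00 -1.34780020e-03  1.68224388e+00] [0.91085548 5.41748011 5.18288771]
```

Emit:
{"method": "send_rows", "body": {"plan": [{"claw": 0,"slide": [0,0,0],"turn": 0.6},{"claw": 0,"slide": [0,0,0],"turn": 0.6},{"claw": 0,"slide": [0,0,0],"turn": 0.6},{"claw": 0,"slide": [0,0,0],"turn": 0.6}]}}

```text
clock: 10.12
tool_pos: [0.4359, -0.23, 0.1511]
orientation: [3.14, -0.002, 1.471]
force: [0.3, 5.9, 4.8]
opening: 0.0252
finger_force: 72.3
```

```bash
python3 -c "
from bench import env
s=env.sense();print(s['wrist_torque'],s['joints'],s['orientation'],s['force'])"
```

```text
[ 1.81483345 -0.16612071  0.2057083 ] [-0.48698874  0.22482887 -0.24314177  1.10192887  0.00228405  1.18366704] [ 3.13989990e+00 -1.77644183e-03  1.47093940e+00] [0.34451567 5.87118456 4.76554979]
```

Emit:
{"method": "send_rows", "body": {"plan": [{"claw": 0,"slide": [0,0,0],"turn": 0.4},{"claw": 0,"slide": [0,0,0],"turn": 0.4},{"claw": 0,"slide": [0,0,0],"turn": 0}]}}

```text
clock: 10.37
tool_pos: [0.436, -0.23, 0.1511]
orientation: [3.14, -0.002, 1.401]
force: [2.0, 6.6, 5.7]
opening: 0.0252
finger_force: 72.3
```

```bash
python3 -c "
from bench import env
s=env.sense();print(s['wrist_torque'],s['joints'],s['orientation'],s['force'])"
```

```text
[ 1.72439622 -0.23887645  0.11982967] [-0.48699911  0.22485052 -0.2430724   1.101866    0.00238985  1.25312788] [ 3.13988916e+00 -1.95560602e-03  1.40146854e+00] [2.03852528 6.63099073 5.69566769]
```

Emit:
{"method": "send_rows", "body": {"plan": [{"claw": 0,"slide": [0,0,0],"turn": 0.4},{"claw": 0,"slide": [0,0,0],"turn": 0.3},{"claw": 0,"slide": [0,0,0],"turn": 0}]}}

```text
clock: 10.62
tool_pos: [0.436, -0.23, 0.1511]
orientation: [3.14, -0.002, 1.341]
force: [1.6, 5.9, 5.3]
opening: 0.025
finger_force: 72.4
```

```bash
python3 -c "
from bench import env
s=env.sense();print(s['wrist_torque'],s['joints'],s['orientation'],s['force'])"
```

```text
[ 1.75698803 -0.21183221  0.43780283] [-0.48693501  0.22483914 -0.24306829  1.10186166  0.00240078  1.31322052] [ 3.13998774e+00 -2.05990301e-03  1.34144002e+00] [1.64868028 5.85494997 5.32503563]
```

Emit:
{"method": "send_rows", "body": {"plan": [{"claw": 0,"slide": [0,0,0],"turn": 0.4},{"claw": 0,"slide": [0,0,0],"turn": 0},{"claw": 0,"slide": [0,0,0],"turn": 0}]}}

```text
clock: 10.87
tool_pos: [0.4361, -0.23, 0.1511]
orientation: [3.14, -0.002, 1.309]
force: [1.1, 6.1, 5.5]
opening: 0.025
finger_force: 72.9
```

```bash
python3 -c "
from bench import env
s=env.sense();print(s['wrist_torque'],s['joints'],s['orientation'],s['force'])"
```

```text
[ 1.77512273 -0.26298149  0.92523895] [-0.48682559  0.2248226  -0.24305696  1.10181686  0.00233903  1.34611848] [ 3.13999927e+00 -2.03519252e-03  1.30865149e+00] [1.09321506 6.06313685 5.50500734]
```

Emit:
{"method": "send_rows", "body": {"plan": [{"claw": 0,"slide": [0,0,0],"turn": -0.4},{"claw": 0,"slide": [0,0,0],"turn": 0},{"claw": 0.4,"slide": [0,0,0],"turn": 0},{"claw": 0.5,"slide": [0,0,0],"turn": 0},{"claw": 0.65,"slide": [0,0,0],"turn": 0},{"claw": 0.75,"slide": [0,0,0],"turn": 0},{"claw": 0.75,"slide": [0,0,0],"turn": 0},{"claw": 0.75,"slide": [0,0,0],"turn": 0}]}}

```text
clock: 11.53
tool_pos: [0.4352, -0.231, 0.1505]
orientation: [3.142, 0.0, 1.34]
force: [0.2, -0.2, -0.1]
opening: 0.0642
finger_force: 0.0
```

Emit:
{"method": "send_rows", "body": {"plan": [{"claw": 0.75,"slide": [0,0,-0.2],"turn": 0},{"claw": 0.75,"slide": [0,0,-0.5],"turn": 0},{"claw": 0.75,"slide": [0,0,-0.8],"turn": 0},{"claw": 0.75,"slide": [0,0,-0.9],"turn": 0},{"claw": 0.75,"slide": [0,0,-0.9],"turn": 0},{"claw": 0.75,"slide": [0,0,-0.4],"turn": 0},{"claw": 0.75,"slide": [0,0,0],"turn": 0},{"claw": 0.75,"slide": [0,0,0],"turn": 0}]}}

```text
clock: 12.2
tool_pos: [0.4356, -0.2311, 0.2996]
orientation: [3.139, 0.001, 1.34]
force: [-0.2, -0.7, -0.2]
opening: 0.0639
finger_force: 0.0
```

Run:
```python
from bench import env
from h import *
import cv2
np.set_printoptions(precision=4,suppress=True)
s=env.sense();print(s["tool_pos"],s["force"])
W=env.get_calibration("wrist");p,D=env.capture("wrist");cv2.imwrite("pics/w3.png",p[:,:,::-1])
m=np.array([dep(W,u,v,D[v,u]) for v in range(480) for u in range(640) if D[v,u]>.2])
m=m[(abs(m[:,0]-.436)<.05)&(abs(m[:,1]+.23)<.05)]
h=m[(m[:,2]>.165)&(m[:,2]<.2)]
print(len(h),np.median(h,0),cv2.minAreaRect(h[:,:2].astype(np.float32)*1000) if len(h) else 0)
```

```text
[ 0.4356 -0.2311  0.2996] [-0.1578 -0.6949 -0.2255]
1448 [ 0.4364 -0.2275  0.1835] ((435.9986877441406, -230.1245574951172), (26.535442352294922, 25.932846069335938), 79.2788314819336)
```

View pics/w3.png

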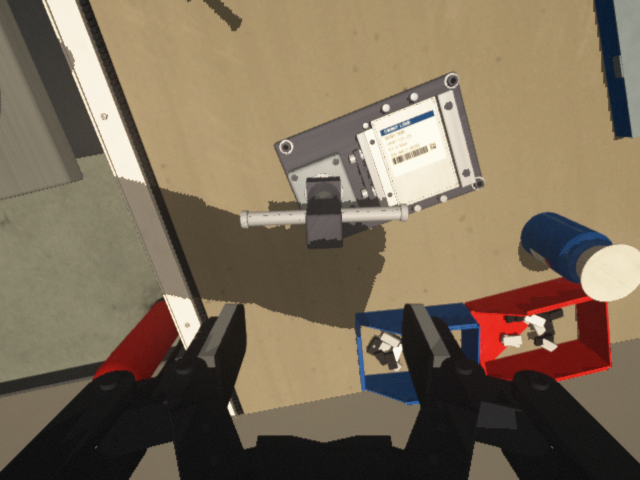

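The key stands upright on the spindle (head at (323,212)). Its measured head centre is within 1 mm of the spindle axis, the jaw is closed on the drive, and the gripper is clear.

```bash
python3 -c "
from bench import env
print(env.hand_in())"
```

```text
the job is handed in; nothing more can be done
None
```

The key is seated upright on the spindle, turned clockwise to its stop and released, and the job is handed in at about 12 s; the pad force on the drive could not be read directly, and no verdict came back.

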